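# Nest the drawn covers and check the stack on the rock-over height gauge

### The job

Check this batch of domed steel covers on the desk: nest every one of them, domes down, one inside the other, on the seat of the height gauge. Then rock the gauge's head over onto its stop above the stack, press the plunger down until its foot stands on the floor of the topmost cover, hold it there for a second and let it spring up again; at last rock the head back to its parked stop. Leave the stack fully nested and upright on the seat, and do not shift the other things on the desk.

Things in the scene. Friction and masses are not known exactly. Their poses are not given: they have to be found in the camera images.
- cover1: Domed steel cover, one of up to six equal ones (None: absent), 0.14 to 0.23 kg, 36 mm tall. Origin: centre of its small flat crown; own z runs from the crown out of the open mouth. All start mouth up, standing on the crown. Grip the rolled rim from above, a finger on either side: 66 mm across, straight outside from z 27.5 to z 36. Outer radius 15.5 mm at z 0, 23 at z 13, 28.5 under the rim.
- cover2: Same as cover1. Inside every cover: a flat floor at z 13 and a flaring wall 3 mm thick. Nested, the crown of one rests on the floor of the one below, so each adds 13 mm to the stack, with 1 to 2 mm of side play; 4 mm stays free between neighbouring rims, so keep fingertips at most 12 mm below the top of the rim when placing.
- cover3: Same as cover1.
- cover4: Same as cover1.
- cover5: Same as cover1.
- cover6: Same as cover1.
- gauge: Height gauge, fixed to the desk: grey base plate 12 mm thick, own x -60 to 60 mm, own y -45 to 170 mm. Origin under the centre of the seat, own z up. A column 56 mm wide (own x), at own y 105 to 145 mm, 130 mm high with cheeks to 168 mm, carries the hinge of the head: the hinge axis runs along own x at y 115 mm, z 150 mm.
- seat (a point): Centre of the seat's flat floor, 12 mm above the desk, at own x 0, y 0 of the gauge. A flared steel ring round it, outer radius 34 mm, stands 21 mm above that floor. The crown of the first cover rests on this floor with about 2 mm of side play.
- head (a joint): Angle (rad) of the gauge's head, an aluminium arm on the hinge. 0: over on its stop, arm level, pointing to the gauge's own -y above the seat. 1.571: upright. 2.0: parked, leaning back on its stop clear of the seat; it starts there. Its weight throws it to one stop or the other once past upright; 1 to 2 N at the bar moves it.
- bar (a point): Where to push or pinch the head's cross bar, a dark rod 10 mm thick, 90 mm long, at the arm's free end, parallel to the hinge and 155 mm from it. The point is on its centre line, 32 mm to own -x of the arm (22 mm wide). Head over: z 150 mm; parked: z 291 mm. Rock over: push here from behind towards the seat. Back: pinch here and follow the arc past upright.
- plunger (a joint): How far the sprung plunger of the head is pressed (m): 0 = up, 0.072 = end of travel. The spring returns it: about 1.4 N at rest plus 45 N/m. With the head over and the foot on the floor of the topmost of n covers it reads about 0.113 - 0.013 n.
- cap (a point): Centre of the top of the plunger's black cap, 36 mm across: press here. With the head over and the plunger up it is 237 mm above the desk, straight above the seat; it sinks with the plunger. The arm's top face is then at 158 mm.
- foot (a point): Centre of the underside of the plunger's foot, a disc 16 mm wide, 112 mm below the top of the cap. With the head over and the plunger up it is 125 mm above the desk, straight above the seat.
- bush: Bystander: dark steel ring 58 mm wide, 18 mm tall, lying among the covers. Origin under its centre.
- block: Bystander: wooden block 60 x 48 x 28 mm, lying among the covers. Origin under its centre.
- jar: Bystander: orange jar 66 mm wide, 85 mm tall.
- phone: Bystander: black phone 150 x 72 x 9 mm.
- notepad: Bystander: thick paper pad 150 x 210 x 25 mm.
- mug: Bystander: white mug 76 mm wide, 88 mm tall.
- stapler: Bystander: stapler 130 x 34 x 45 mm.
Not all that is in view belongs to the job. Leave any black or red look-alike of the cover2 alone.

How it is judged:
By the outcome, as a careful person would: the job done as asked, in the order asked, and still so for the second after the job is handed in, with the robot touching nothing.
Of cover1, cover2, cover3, cover4, cover5, cover6 only 4 to 6 are there at a start; the rules pass over those that are not, and their reading is None.
At some moment in a run one of cover1, cover2, cover3, cover4, cover5, cover6 may be knocked a few centimetres aside while the robot is not near it.
It also fails if it takes over 208 s, if anything falls off the work surface, if the arm or the gripper's body presses on something with over 40 N, if the wrist force passes 120 N, or if a joint passes its speed limit or range.

### The arm

A 6-joint arm with a two-finger parallel gripper is mounted at the origin on the work surface. World frame = base frame: x ahead of the robot, y to its left, z up, the work surface at z = 0. Lengths are in m, angles in degrees, forces in N, time in s.
With the tool pointing down it reaches from about 0.35 to 0.875 m from the base axis. Payload 4.2 kg.
Tool frame: the origin (TCP) lies on the front face of the gripper's body, between the roots of the fingers; the fingertips stand 70 mm ahead of it and the grasp point (between the pads) lies 51 mm ahead of it; z points along the fingers, y is the line along which they close (so a half turn about z gives the same grasp; the last joint's range is limited). The gripper opens to 87 mm and grips with 3 to 60 N. Pads are 19 mm wide; open, the fingers measure 117 mm over their backs; the gripper's body (75 mm by 190 mm) begins 51 mm behind the grasp point.
Start: joints at [79.561, 22.042, 0.453, 0, -68.411, -14.817], TCP at [0.267, 0.565, 0.292] pointing down, gripper open.
Joint ranges: [-179.83, 179.83], [-69.29, 118.12], [-61.27, 80.66], [-181.25, 117.63], [-171.15, -9.14], [-177.46, 177.46]. Speed limits (degrees/s): [159.86, 159.86, 180, 180, 180, 180].

### API

Orientations are given as a 3x3 rotation matrix whose columns are the frame's x, y, z axes.
In Python, from station import r gives the robot as it stands.
- The arm moves only by the shell command python3 -m pendant 'ROWS' [OPENING]. ROWS is JSON, a list of rows, each a list of 2 entries, a list of its own where there are three numbers: the shift along the tool's x, y, z in mm, then the turn, a rotation vector about the tool's x, y, z in rad. A call has 1 to 10 rows; each row is the pose to reach, as a shift and turn from the pose commanded when the call began, along the tool's axes at that moment; what a row does not reach only later rows make up. A row lasts 1/10 s, in which the tool goes at most 50 mm and 8.59 degrees, less where a joint would pass 70% of its speed; a pose out of reach is approached as far as the arm can. A call with a gripper value outside its range is refused whole. OPENING is the opening, from 0 (shut) to 1 (fully open), set as the call begins (- or left out, the last holds). The fingers move at their own pace and stop on an object; the grip force is fixed at half the most. Time passes only in rows, so rows that repeat a pose let the fingers close. It gives the time, the measured TCP pose, the force, the opening and the grip force at its end, in the units of the state.
- r.sense(): the state, without advancing time (a new reading comes with each control period).
- r.capture(name): name is "scene" or "top"; returns a dict with "frame" (384x512x3 uint8, red, green, blue), "vertical_fov" (degrees; the focal length in pixels is half the picture's height over the tangent of half this angle, whatever the lens; pixels are square), "cx", "cy" (the principal point, pixels), "rvec" (rotation vector, rad) and "tvec" (3), from world to camera coordinates, as OpenCV has them. Camera axes: x right, y down, z forward; pixel columns grow to the right and rows downward; lengths in m; the calibration is good to about 2 mm. A picture is of the moment at which its call begins. There is no depth.
- r.finish_job(): hands the job in; it is judged then, once.
The state is a dict: "time_s": time; "joints": joint angles; "joint_velocities": joint speeds; "effort": joint torques, N m; "tcp_pos": TCP position; "ee_rot": TCP orientation; "wrist_force": force on the tool from outside, world axes, zero at the start; "moment": the same for the moment, N m; "gripper_width": opening from 0.0 (shut) to 1.0 (fully open); "gripper_force": force on a finger pad.
Only numpy, scipy, OpenCV 4.12 (cv2) and the standard library are available. Lean on these libraries where they do the work, as an engineer would, in place of code of your own. Each camera call takes 0.05 s, during which the arm holds its last target. There are 200 camera calls.

## Working session

There is one attempt and no reset: what is moved stays moved. The work goes in short steps, Python scripts to look and compute and a shell command to move; the robot and the scene stay as the last step left them, time stands still between calls to the robot, and variables do not carry over. Pictures are saved under pics/ and viewed, at most 14 in all, crops included, and the job is handed in when it is done.

```bash
mkdir -p pics; ls
cat > h.py <<'E'
import numpy as np, cv2, json
from station import r
def cap(name,save=None):
    c=r.capture(name); c['K']=K=np.eye(3); f=192/np.tan(np.radians(c['vertical_fov']/2))
    K[0,0]=K[1,1]=f; K[0,2]=c['cx']; K[1,2]=c['cy']
    c['R']=cv2.Rodrigues(np.array(c['rvec'],float))[0]; c['t']=np.array(c['tvec'],float).ravel()
    if save: cv2.imwrite('pics/'+save+'.png',c['frame'][:,:,::-1])
    return c
def ray(c,u,v,z):
    d=c['R'].T@np.linalg.inv(c['K'])@np.array([u,v,1.]); o=-c['R'].T@c['t']
    return o+d*(z-o[2])/d[2]
def proj(c,p):
    q=c['K']@(c['R']@np.array(p,float)+c['t']); return q[:2]/q[2]
E
python3 - <<'E'
from h import *
for n in ('scene','top'):
    c=cap(n); cv2.imwrite(f'pics/{n}0.png',cv2.resize(c['frame'][:,:,::-1],(800,600),interpolation=cv2.INTER_CUBIC))
    print(n,c['vertical_fov'],c['cx'],c['cy'],'cam pos',-c['R'].T@c['t'],'axis',c['R'][2], [k for k in c])
s=r.sense(); print(s)
E
```

```text
pics
scene 53.07315799649529 252.47648274801998 191.09062289710175 cam pos [ 0.9573597  -0.61814977  0.88309247] axis [-0.36207296  0.62883797 -0.68808864] ['frame', 'vertical_fov', 'cx', 'cy', 'rvec', 'tvec', 'K', 'R', 't']
top 50.205685983972515 255.55944019809567 186.01010486126876 cam pos [0.48202573 0.06776052 1.32867974] axis [ 1.01372826e-01 -9.78181171e-04 -9.94848025e-01] ['frame', 'vertical_fov', 'cx', 'cy', 'rvec', 'tvec', 'K', 'R', 't']
{'time_s': 0.1, 'joints': array([ 7.95609921e+01,  2.20868397e+01,  3.88381612e-01, -2.24024354e-02,
       -6.84126434e+01, -1.48152550e+01]), 'joint_velocities': array([ 0.00323321, -0.00697434,  0.16400601,  0.26166251, -0.11374795,
        0.04833115]), 'effort': array([ 2.07300386e-04, -3.91688204e+01,  1.87936449e+01,  4.23189953e+00,
        1.34620036e-02, -6.65426523e-05]), 'tcp_pos': array([0.2664792 , 0.56490608, 0.2912766 ]), 'ee_rot': array([[ 9.04361923e-01, -4.26765755e-01, -7.08888739e-04],
       [-4.26766319e-01, -9.04360061e-01, -1.84108898e-03],
       [ 1.44623067e-04,  1.96754061e-03, -9.99998054e-01]]), 'wrist_force': array([-0.48776056, -0.3879183 ,  0.05463584]), 'moment': array([-0.0139268 ,  0.00309857,  0.00931162]), 'gripper_force': 0.0, 'gripper_width': 1.0003983105487182}
```

View pics/scene0.png

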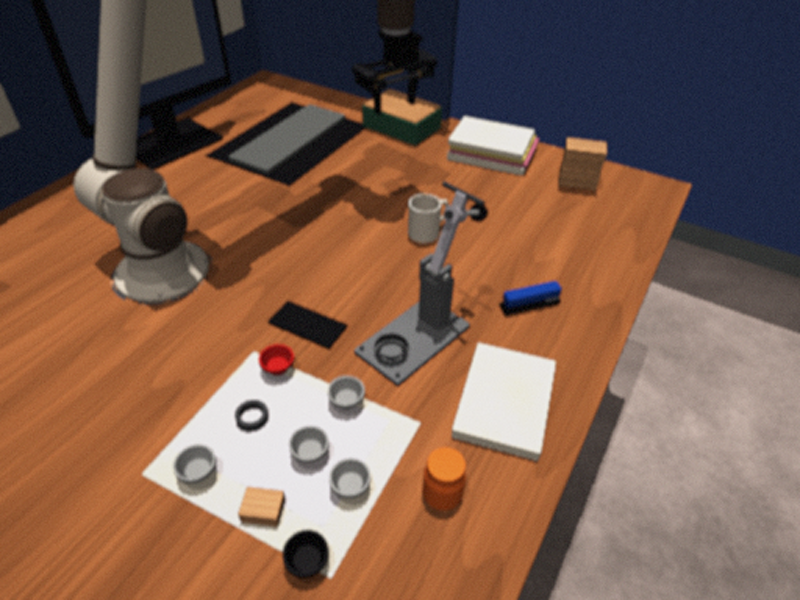

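View pics/top0.png

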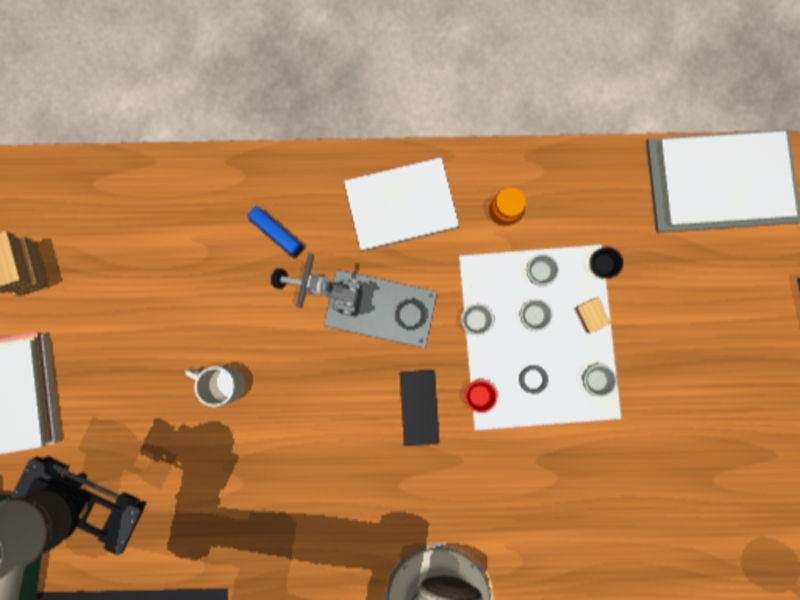

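The pictures show four steel covers. In the 800x600 top view they are at (542,270), (535,314), (477,320) and (598,380). The bush is at (533,379), the red look-alike at (481,396) and the black one at (605,263). The seat is at (411,314), and the gauge's head is parked to the left.

```bash
cat >> h.py <<'E'
def circles(c,guess,z,rad,save=None):
    """Hough circles near guesses (512-wide px); returns world centre at height z and radius"""
    S=6; out=[]; g=cv2.cvtColor(c['frame'],cv2.COLOR_RGB2GRAY)
    for u,v in guess:
        x0,y0=int(u)-20,int(v)-20; p=cv2.resize(g[y0:y0+40,x0:x0+40],None,fx=S,fy=S,interpolation=cv2.INTER_CUBIC)
        d=-c['R']@c['R'].T@c['t']; dist=(c['R']@ray(c,u,v,z)+c['t'])[2]; pr=rad*c['K'][0,0]/dist*S
        h=cv2.HoughCircles(cv2.GaussianBlur(p,(0,0),3),cv2.HOUGH_GRADIENT,1,200,param1=60,param2=8,minRadius=int(pr*.88),maxRadius=int(pr*1.12))
        if h is None: out.append(None); continue
        a,b,q=h[0,0]; U,V=x0+(a+.5)/S-.5,y0+(b+.5)/S-.5
        out.append((np.round(ray(c,U,V,z)[:2],4),round(float(q/pr*rad),4),(round(float(U),1),round(float(V),1))))
    return out
E
python3 - <<'E'
from h import *
c=cap('top')
k=.64
for n,o in zip('ABCD',circles(c,[(542*k,270*k),(535*k,314*k),(477*k,320*k),(598*k,380*k)],.036,.033)): print(n,o)
print('seat',circles(c,[(411*k,314*k)],.033,.034))
print('seat in',circles(c,[(411*k,314*k)],.03,.026))
print('bush',circles(c,[(533*k,379*k)],.018,.029))
f=c['frame'].astype(int)
# mask of covers against paper
g=cv2.cvtColor(c['frame'],cv2.COLOR_RGB2HSV)
m=((g[...,1]<60)&(g[...,2]>60)&(g[...,2]<175)).astype(np.uint8)
n,l,st,ce=cv2.connectedComponentsWithStats(m)
for i in range(1,n):
    if st[i,4]>80: print(st[i],np.round(ce[i],1))
# base plate
pl=(l==l[int(330*k),int(380*k)]).astype(np.uint8); 
cn=max(cv2.findContours(pl,0,1)[0],key=cv2.contourArea); q=cv2.minAreaRect(cn); print(q)
for b in cv2.boxPoints(q): print(b,np.round(ray(c,*b,.012),4))
vis=cv2.resize(c['frame'][120:290,180:420][:,:,::-1],None,fx=3.3,fy=3.3,interpolation=cv2.INTER_CUBIC)
cv2.imwrite('pics/topcrop.png',vis)
s=cap('scene'); gs=[(346*k,393*k),(309*k,446*k),(350*k,481*k),(195*k,467*k)]
for u in gs: print('scene approx',np.round(ray(s,*u,.03),3))
print('seat',ray(s,391*k,349*k,.033))
E
```

```text
A (array([ 0.651, -0.223]), 0.0323, (346.3, 172.7))
B (array([ 0.5621, -0.2056]), 0.032, (342.0, 200.7))
C (array([ 0.5548, -0.0901]), 0.0294, (305.5, 203.7))
D (array([ 0.4267, -0.332 ]), 0.029, (384.2, 243.2))
seat [(array([0.567 , 0.0443]), 0.0322, (262.8, 200.7))]
seat in [(array([0.5681, 0.039 ]), 0.0288, (264.5, 200.3))]
bush [(array([ 0.4311, -0.2004]), 0.0293, (340.8, 242.3))]
[ 414    0   98  148 4927] [475.3  59.5]
[ 131    6  103   83 4417] [185.9  51.1]
[ 179  163  101   59 2650] [238.4 195.5]
[337 163  20  19 181] [347.3 172.2]
[332 193  21  18 169] [343.1 201.2]
[295 195  20  19 159] [305.1 203.9]
[ 26 214  12  69 313] [ 31.4 248.3]
[ 19 218  10  67 162] [ 23.7 251.6]
[372 232  23  21 214] [383.5 242.7]
[142 235  14  23 131] [150.4 244.7]
[332 234  19  18 166] [341.  242.4]
[121 236  24  23 240] [132.5 247.5]
[   0  321   29   63 1321] [ 11.  348.1]
[ 74 324  15  30 197] [ 80.3 336.5]
[ 246  348   67   36 1199] [277.4 367.1]
((227.4024658203125, 192.54815673828125), (101.08170318603516, 40.61713790893555), 16.429302215576172)
[173.1813  197.73294] [0.5832 0.3324 0.012 ]
[184.66913 158.77423] [0.7095 0.2953 0.012 ]
[281.62363 187.36337] [ 0.6102 -0.0176  0.012 ]
[270.1358  226.32208] [0.4858 0.0223 0.012 ]
scene approx [ 0.558 -0.092  0.03 ]
scene approx [ 0.567 -0.213  0.03 ]
scene approx [ 0.659 -0.231  0.03 ]
scene approx [ 0.435 -0.337  0.03 ]
seat [0.57466632 0.03606981 0.033     ]
```

View pics/topcrop.png

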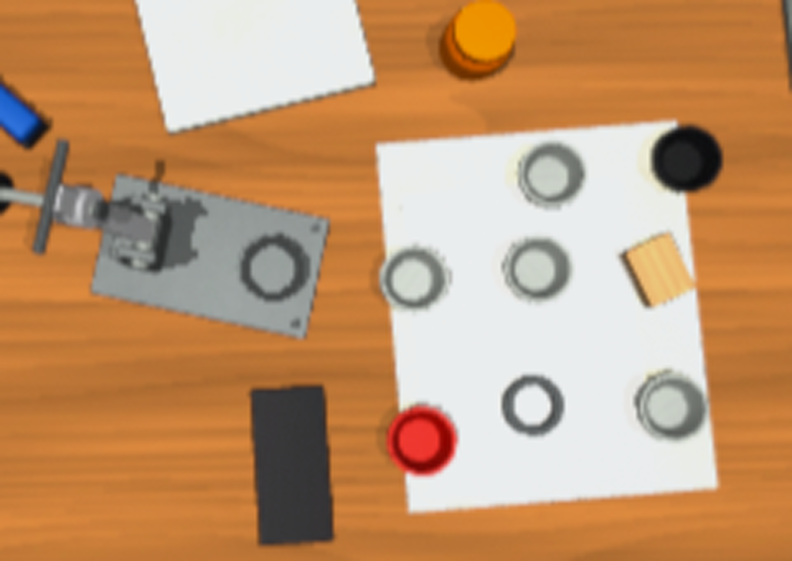

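The crop confirms the four grey covers. Rim centres in the full frame are A (347.1,172.6), B (343,201.3), C (305.2,204) and D (383.3,242.7). The seat ring is at (263,200.9), and the plate is turned about 12°.

```bash
cat >> h.py <<'E'
def d(x,y,z,yaw):
    """shift (mm) and turn (rad) in tool axes from now to TCP x,y,z pointing down, tool x at yaw deg"""
    from scipy.spatial.transform import Rotation as Ro
    s=r.sense(); R=np.array(s['ee_rot']); a=np.radians(yaw); ca,sa=np.cos(a),np.sin(a)
    T=np.array([[ca,sa,0],[sa,-ca,0],[0,0,-1.]])
    print('t',round(s['time_s'],1),'at',np.round(s['tcp_pos'],4),'->',(R.T@(np.array([x,y,z])-s['tcp_pos'])*1000).round(1),Ro.from_matrix(R.T@T).as_rotvec().round(3))
E
python3 - <<'E'
from h import *
c=cap('top')
for n,p in dict(A=(347.1,172.6),B=(343,201.3),C=(305.2,204.),D=(383.3,242.7)).items(): print(n,ray(c,*p,.036).round(4))
print('seat',ray(c,263,200.9,.033).round(4))
q=[ray(c,180+u/3.3,120+v/3.3,.012)[:2] for u,v in [(328,219),(306,338),(92,292),(119,174)]]
e=(q[2]+q[3]-q[0]-q[1])/2; m=(q[0]+q[1])/2; print('len',np.linalg.norm(e),'wid',np.linalg.norm(q[0]-q[1])); e/=np.linalg.norm(e); print('own y',e,'seat from plate',m+.045*e, q[0]+.045*e)
d(.32,.2,.33,-102); d(.555,-.09,.2,-102)
E
```

```text
A [ 0.6512 -0.2254  0.036 ]
B [ 0.5601 -0.2087  0.036 ]
C [ 0.5538 -0.0891  0.036 ]
D [ 0.4282 -0.3294  0.036 ]
seat [0.5662 0.0438 0.033 ]
len 0.21126308858776427 wid 0.11806290283298719
own y [0.22881399 0.97347016] seat from plate [0.56612545 0.04542867] [0.62390702 0.03334551]
t 0.2 at [0.2666 0.5651 0.2917] -> [204.1 307.4 -38. ] [ 1.000e-03 -1.000e-03  1.339e+00]
t 0.2 at [0.2666 0.5651 0.2917] -> [540.4 469.3  92.2] [ 1.000e-03 -1.000e-03  1.339e+00]
```

```bash
python3 -m pendant '[[[20,30,-10],[0,0,0.14]],[[50,75,-20],[0,0,0.28]],[[75,115,-30],[0,0,0.42]],[[100,155,-38],[0,0,0.56]],[[125,190,-38],[0,0,0.7]],[[150,230,-38],[0,0,0.84]],[[175,265,-38],[0,0,0.98]],[[190,285,-38],[0,0,1.12]],[[200,303,-38],[0,0,1.26]],[[204,307,-38],[0,0,1.356]]]' 1
python3 -c "
from h import *
d(.554,-.09,.2,-103)"
```

```text
time_s: 1.25
tcp_pos: [0.3198, 0.1985, 0.3304]
ee_rot: [[-0.23, -0.973, 0.0], [-0.973, 0.23, 0.001], [-0.001, 0.0, -1.0]]
wrist_force: [0.1, 0.9, 0.0]
gripper_width: 0.994
gripper_force: 0.0
t 1.2 at [0.3198 0.1985 0.3304] -> [ 226.8 -294.4  130.3] [ 0.     0.001 -0.006]
```

```bash
python3 -m pendant '[[[25,-32,10],[0,0,0]],[[54,-70,20],[0,0,0]],[[83,-108,30],[0,0,0]],[[112,-146,45],[0,0,0]],[[141,-184,60],[0,0,0]],[[170,-222,80],[0,0,0]],[[199,-260,100],[0,0,0]],[[218,-283,120],[0,0,0]],[[226,-293,130],[0,0,0]],[[227,-294,130],[0,0,-0.006]]]'
python3 - <<'E'
from h import *
c=cap('top');s=cap('scene')
S=s['frame'][200:340,120:280]
cv2.imwrite('pics/s1.png',cv2.resize(S[:,:,::-1],None,fx=4,fy=4,interpolation=cv2.INTER_CUBIC))
d(.554,-.0895,.0945,-103)
E
```

```text
time_s: 2.25
tcp_pos: [0.5554, -0.0876, 0.1981]
ee_rot: [[-0.22, -0.975, -0.004], [-0.975, 0.22, -0.0], [0.001, 0.004, -1.0]]
wrist_force: [-1.0, -0.1, -0.2]
gripper_width: 1.001
gripper_force: 0.0
t 2.4 at [ 0.5556 -0.0862  0.2006] -> [  3.6   0.8 106.1] [-0.    -0.     0.007]
```

View pics/s1.png

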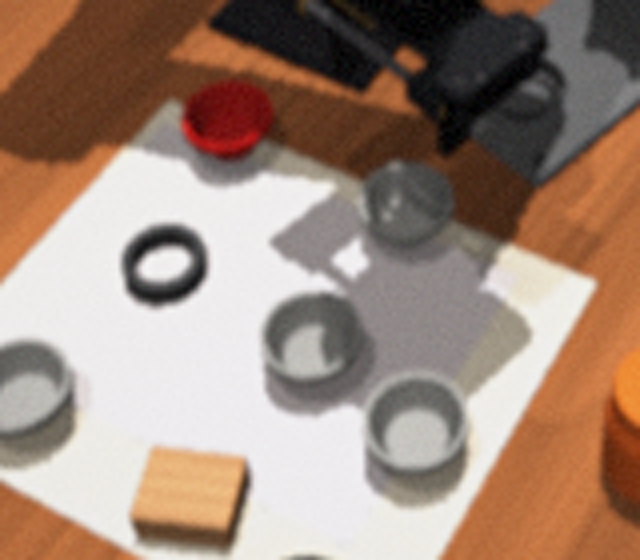

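The scene crop shows the gripper above and behind cover C. C's rim centre is at about crop (408,193), B's at (312,332), and nothing lies under the fingers.

Run:
```python
from h import *
s=cap('scene')
for p in [(408,193),(312,330),(417,412)]: print(ray(s,120+(p[0]+.5)/4-.5,200+(p[1]+.5)/4-.5,.036).round(4))
for p in [(.5538,-.0891,.036),(.5601,-.2087,.036),(.6512,-.2254,.036)]: print((proj(s,p)-[120,200])*4)
d(.554,-.0895,.0945,-103)
```

```text
[ 0.5545 -0.0849  0.036 ]
[ 0.5633 -0.2081  0.036 ]
[ 0.6532 -0.2223  0.036 ]
[402.30172221 195.2111632 ]
[305.85880184 326.95629518]
[409.94725873 412.81881795]
t 2.4 at [ 0.5557 -0.0857  0.2014] -> [  4.1   0.9 106.9] [-0.001  0.     0.008]
```

```bash
python3 -m pendant '[[[2,1,15],[0,0,0]],[[2,1,35],[0,0,0]],[[2,1,55],[0,0,0]],[[2,1,75],[0,0,0]],[[2,1,90],[0,0,0]],[[2,1,100],[0,0,0]],[[2,1,106],[0,0,0]],[[2,1,106],[0,0,0]]]' && python3 -m pendant '[[[0,0,0],[0,0,0]],[[0,0,0],[0,0,0]],[[0,0,0],[0,0,0]],[[0,0,0],[0,0,0]],[[0,0,0],[0,0,0]],[[0,0,0],[0,0,0]]]' 0.6 && python3 -m pendant '[[[0,0,-3],[0,0,0]],[[0,0,-10],[0,0,0]],[[0,0,-20],[0,0,0]],[[0,0,-35],[0,0,0]],[[0,0,-50],[0,0,0]],[[0,0,-70],[0,0,0]],[[0,0,-90],[0,0,0]],[[0,0,-100],[0,0,0]],[[0,0,-100],[0,0,0]]]'
python3 - <<'E'
from h import *
s=cap('scene'); q=proj(s,r.sense()['tcp_pos']-[0,0,.06]).astype(int); print(q)
S=s['frame'][q[1]-50:q[1]+70,q[0]-80:q[0]+80]
cv2.imwrite('pics/s2.png',cv2.resize(S[:,:,::-1],None,fx=4,fy=4,interpolation=cv2.INTER_CUBIC))
d(.5665,.045,.18,-103)
E
```

```text
time_s: 3.2
tcp_pos: [0.5543, -0.0877, 0.0945]
ee_rot: [[-0.217, -0.976, 0.0], [-0.976, 0.217, 0.0], [-0.0, -0.0, -1.0]]
wrist_force: [-0.3, 0.1, 0.3]
gripper_width: 1.005
gripper_force: 0.0
time_s: 3.8
tcp_pos: [0.5548, -0.0883, 0.0948]
ee_rot: [[-0.218, -0.976, 0.001], [-0.976, 0.218, -0.0], [-0.0, -0.001, -1.0]]
wrist_force: [0.5, 0.3, 3.5]
gripper_width: 0.742
gripper_force: 30.0
time_s: 4.7
tcp_pos: [0.5551, -0.0882, 0.1961]
ee_rot: [[-0.218, -0.976, 0.004], [-0.976, 0.218, 0.0], [-0.001, -0.004, -1.0]]
wrist_force: [-1.0, -0.2, -2.3]
gripper_width: 0.74
gripper_force: 30.0
[219 224]
t 4.8 at [ 0.5543 -0.0882  0.1947] -> [-132.7   17.2   14.8] [-0.001  0.001  0.007]
```

View pics/s2.png

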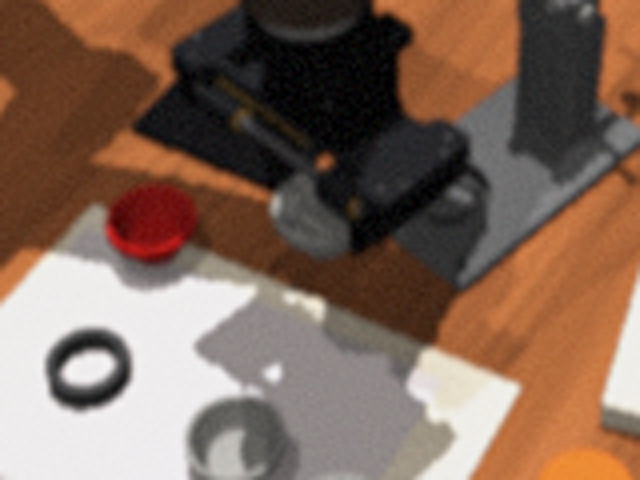

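Cover C hangs level in the fingers. The seat ring is clear, at about crop (460,190).

```bash
python3 -m pendant '[[[-10,1,0],[0,0,0]],[[-30,3,0],[0,0,0]],[[-55,6,0],[0,0,0]],[[-80,10,0],[0,0,0]],[[-105,14,0],[0,0,0]],[[-122,16,0],[0,0,0]],[[-130,17,0],[0,0,0]],[[-132,17,0],[0,0,0.007]],[[-132,17,0],[0,0,0.007]]]' && python3 -m pendant '[[[0,0,10],[0,0,0]],[[0,0,25],[0,0,0]],[[0,0,40],[0,0,0]],[[0,0,50],[0,0,0]],[[0,0,56],[0,0,0]],[[0,0,60],[0,0,0]],[[0,0,60],[0,0,0]]]'
python3 - <<'E'
from h import *
s=cap('scene',None); q=proj(s,[.567,.045,.04]).astype(int); print(q)
S=s['frame'][q[1]-50:q[1]+50,q[0]-60:q[0]+60]
cv2.imwrite('pics/s3.png',cv2.resize(S[:,:,::-1],None,fx=5,fy=5,interpolation=cv2.INTER_CUBIC))
d(.5665,.0445,.1065,-103)
E
```

```text
time_s: 5.65
tcp_pos: [0.5665, 0.0441, 0.1939]
ee_rot: [[-0.225, -0.974, -0.001], [-0.974, 0.225, -0.0], [0.0, 0.001, -1.0]]
wrist_force: [0.2, 0.2, -1.4]
gripper_width: 0.739
gripper_force: 30.0
time_s: 6.35
tcp_pos: [0.5666, 0.044, 0.1339]
ee_rot: [[-0.225, -0.974, -0.001], [-0.974, 0.225, -0.0], [0.0, 0.0, -1.0]]
wrist_force: [-0.1, -0.5, -1.2]
gripper_width: 0.744
gripper_force: 30.0
[249 218]
t 6.4 at [0.5668 0.0442 0.1344] -> [-0.3  0.4 27.9] [-0.  0. -0.]
```

View pics/s3.png

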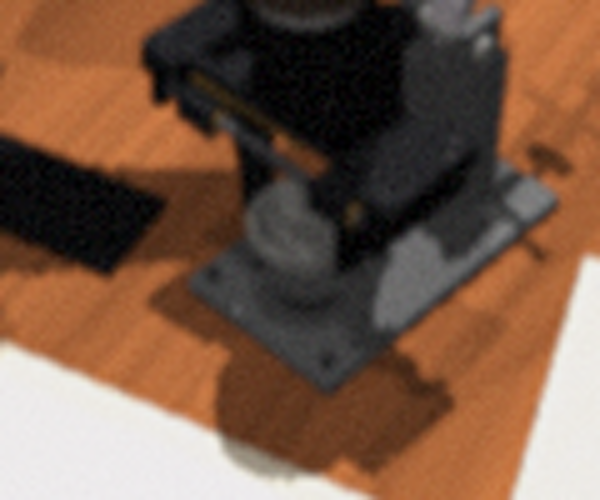

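The cover is centred above the dark seat ring at about crop (295,285). I'll lower it in small steps and watch the forces.

```bash
python3 -m pendant '[[[0,0,6],[0,0,0]],[[0,0,12],[0,0,0]],[[0,0,16],[0,0,0]],[[0,0,20],[0,0,0]],[[0,0,22],[0,0,0]],[[0,0,22],[0,0,0]]]' | grep -E "pos|wrist" && python3 -m pendant '[[[0,0,2],[0,0,0]],[[0,0,3],[0,0,0]],[[0,0,4],[0,0,0]],[[0,0,4],[0,0,0]]]' | grep -E "pos|wrist"; python3 -m pendant '[[[0,0,1],[0,0,0]],[[0,0,2],[0,0,0]],[[0,0,2],[0,0,0]]]' | grep -E "pos|wrist"
```

```text
tcp_pos: [0.5664, 0.0442, 0.1118]
wrist_force: [-0.4, -0.2, -2.2]
tcp_pos: [0.5672, 0.0446, 0.1087]
wrist_force: [0.5, 1.2, -0.5]
tcp_pos: [0.5677, 0.045, 0.1072]
wrist_force: [0.1, 4.3, 4.6]
```

```bash
python3 -m pendant '[[[0,0,0],[0,0,0]],[[0,0,0],[0,0,0]],[[0,0,0],[0,0,0]],[[0,0,0],[0,0,0]]]' 1 && python3 -m pendant '[[[0,0,-5],[0,0,0]],[[0,0,-15],[0,0,0]],[[0,0,-30],[0,0,0]],[[0,0,-50],[0,0,0]],[[20,0,-75],[0,0,0]],[[50,0,-95],[0,0,0]],[[90,0,-100],[0,0,0]],[[130,0,-100],[0,0,0]],[[150,0,-100],[0,0,0]],[[150,0,-100],[0,0,0]]]' | grep pos
python3 - <<'E'
from h import *
c=cap('top'); s=cap('scene')
cv2.imwrite('pics/t4.png',np.hstack([cv2.resize(x[:,:,::-1],(400,400),interpolation=cv2.INTER_CUBIC) for x in (c['frame'][150:270,290:410],s['frame'][170:250,205:285])]))
g=cv2.cvtColor(c['frame'],cv2.COLOR_RGB2HSV)
m=((g[...,1]<60)&(g[...,2]>60)&(g[...,2]<175)).astype(np.uint8)
n,l,st,ce=cv2.connectedComponentsWithStats(m)
for i in range(1,n):
    if 80<st[i,4]<500 and 280<ce[i][0]<420: print(st[i],np.round(ce[i],1),ray(c,*ce[i],.036).round(4))
print(circles(c,[(347,172.6),(343,201.3),(383.3,242.7)],.036,.033))
d(.429,-.329,.2,-103)
E
```

```text
time_s: 8.1
tcp_pos: [0.5658, 0.0436, 0.1056]
ee_rot: [[-0.226, -0.974, -0.002], [-0.974, 0.226, -0.001], [0.001, 0.002, -1.0]]
wrist_force: [-0.5, 0.4, 1.1]
gripper_width: 0.974
gripper_force: 0.0
tcp_pos: [0.532, -0.1041, 0.2073]
[372 232  23  21 209] [383.6 242.8] [ 0.428  -0.3305  0.036 ]
[332 234  19  18 166] [341.  242.4] [ 0.4315 -0.1973  0.036 ]
[303 260  20  15 123] [311.8 268.4] [ 0.3531 -0.1035  0.036 ]
[(array([ 0.6531, -0.2262]), 0.0291, (347.3, 172.0)), (array([ 0.5366, -0.2177]), 0.0365, (346.2, 208.7)), (array([ 0.4289, -0.329 ]), 0.0344, (383.2, 242.5))]
t 9.2 at [ 0.5329 -0.1021  0.207 ] -> [244.5  50.    6.9] [-0.001  0.    -0.001]
```

View pics/t4.png

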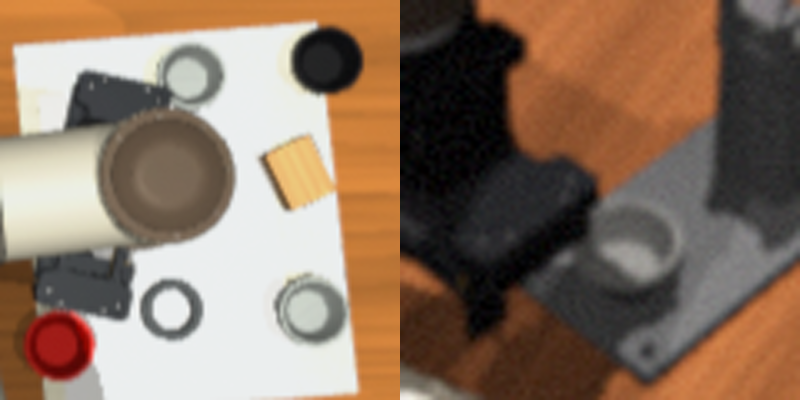

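Left: A, B (partly hidden) and D stand where they were. Right: the first cover sits upright in the seat ring. D is next.

```bash
python3 -m pendant '[[[30,6,0],[0,0,0]],[[70,14,0],[0,0,0]],[[110,22,0],[0,0,0]],[[150,30,0],[0,0,0]],[[190,38,0],[0,0,0]],[[220,45,0],[0,0,0]],[[238,49,0],[0,0,0]],[[244,50,0],[0,0,0]],[[244,50,0],[0,0,0]],[[244,50,0],[0,0,0]]]'|grep -A1 pos; python3 -c "
from h import *
d(.4285,-.3295,.0945,-103)"
```

```text
tcp_pos: [0.43, -0.3275, 0.2063]
ee_rot: [[-0.224, -0.975, 0.0], [-0.975, 0.224, 0.0], [-0.0, -0.0, -1.0]]
t 10.2 at [ 0.43   -0.3275  0.2063] -> [  2.3   1.  111.8] [-0.     0.     0.001]
```

```bash
python3 -m pendant '[[[1,1,15],[0,0,0]],[[1,1,35],[0,0,0]],[[1,1,60],[0,0,0]],[[1,1,80],[0,0,0]],[[1,1,95],[0,0,0]],[[1,1,105],[0,0,0]],[[1,1,111],[0,0,0]],[[1,1,111.5],[0,0,0]],[[1,1,111.5],[0,0,0]]]'|grep -A3 pos && python3 -m pendant '[[[0,0,0],[0,0,0]],[[0,0,0],[0,0,0]],[[0,0,0],[0,0,0]],[[0,0,0],[0,0,0]],[[0,0,0],[0,0,0]],[[0,0,0],[0,0,0]]]' 0.6 |grep -A4 pos && python3 -m pendant '[[[0,0,-3],[0,0,0]],[[0,0,-10],[0,0,0]],[[0,0,-20],[0,0,0]],[[0,0,-40],[0,0,0]],[[0,0,-60],[0,0,0]],[[0,0,-80],[0,0,0]],[[0,0,-100],[0,0,0]],[[0,0,-115],[0,0,0]],[[0,0,-120],[0,0,0]],[[0,0,-120],[0,0,0]]]'
python3 -c "
from h import *
d(.567,.045,.215,-103)"
```

```text
tcp_pos: [0.4286, -0.3291, 0.0953]
ee_rot: [[-0.224, -0.974, 0.001], [-0.974, 0.224, -0.0], [0.0, -0.001, -1.0]]
wrist_force: [-1.0, -0.6, 0.4]
gripper_width: 1.003
tcp_pos: [0.4282, -0.3293, 0.0951]
ee_rot: [[-0.225, -0.974, 0.001], [-0.974, 0.225, -0.0], [0.0, -0.001, -1.0]]
wrist_force: [-0.1, 0.2, 2.4]
gripper_width: 0.751
gripper_force: 30.0
time_s: 12.7
tcp_pos: [0.4282, -0.3291, 0.2157]
ee_rot: [[-0.225, -0.974, 0.002], [-0.974, 0.225, -0.001], [0.0, -0.002, -1.0]]
wrist_force: [0.5, 1.3, -2.5]
gripper_width: 0.753
gripper_force: 30.0
t 12.7 at [ 0.4282 -0.3291  0.2157] -> [-395.8  -51.     0.8] [-0.002 -0.    -0.   ]
```

```bash
python3 -m pendant '[[[-15,-2,0],[0,0,0]],[[-45,-6,0],[0,0,0]],[[-85,-11,0],[0,0,0]],[[-130,-17,0],[0,0,0]],[[-175,-23,0],[0,0,0]],[[-220,-28,0],[0,0,0]],[[-265,-34,0],[0,0,0]],[[-310,-40,0],[0,0,0]],[[-345,-45,0],[0,0,0]],[[-370,-48,0],[0,0,0]]]' |grep pos;  python3 -m pendant '[[[-15,-2,0],[0,0,0]],[[-23,-3,0],[0,0,0]],[[-26,-3,0],[0,0,0]],[[-26,-3,15],[0,0,0]],[[-26,-3,30],[0,0,0]],[[-26,-3,45],[0,0,0]],[[-26,-3,58],[0,0,0]],[[-26,-3,66],[0,0,0]],[[-26,-3,68],[0,0,0]],[[-26,-3,68],[0,0,0]]]'|grep -A2 pos
python3 -c "
from h import *
d(.567,.045,.1195,-103)"
```

```text
tcp_pos: [0.5581, 0.0237, 0.2135]
tcp_pos: [0.5669, 0.045, 0.1468]
ee_rot: [[-0.225, -0.974, -0.0], [-0.974, 0.225, -0.0], [0.0, 0.0, -1.0]]
wrist_force: [-0.2, -0.5, -0.8]
t 14.7 at [0.5669 0.045  0.1468] -> [-0.1 -0.1 27.3] [ 0. -0. -0.]
```

```bash
python3 -m pendant '[[[0,0,6],[0,0,0]],[[0,0,12],[0,0,0]],[[0,0,16],[0,0,0]],[[0,0,20],[0,0,0]],[[0,0,22],[0,0,0]],[[0,0,22],[0,0,0]]]' | grep -E "pos|wrist" && python3 -m pendant '[[[0,0,2],[0,0,0]],[[0,0,3],[0,0,0]],[[0,0,4],[0,0,0]],[[0,0,4],[0,0,0]]]' | grep -E "pos|wrist"; python3 -m pendant '[[[0,0,1],[0,0,0]],[[0,0,1],[0,0,0]],[[0,0,1],[0,0,0]]]' | grep -E "pos|wrist"
```

```text
tcp_pos: [0.5667, 0.0452, 0.1244]
wrist_force: [0.4, -0.4, -1.4]
tcp_pos: [0.5673, 0.0454, 0.1211]
wrist_force: [0.7, 1.0, -0.9]
tcp_pos: [0.5674, 0.0455, 0.1204]
wrist_force: [-0.4, 1.3, 4.7]
```

```bash
python3 -m pendant '[[[0,0,0],[0,0,0]],[[0,0,0],[0,0,0]],[[0,0,0],[0,0,0]],[[0,0,0],[0,0,0]]]' 1 | grep -A2 pos&& python3 -m pendant '[[[0,0,-5],[0,0,0]],[[0,0,-15],[0,0,0]],[[0,0,-30],[0,0,0]],[[0,0,-50],[0,0,0]],[[20,0,-70],[0,0,0.1]],[[50,0,-80],[0,0,0.25]],[[90,0,-80],[0,0,0.4]],[[120,0,-80],[0,0,0.54]],[[130,0,-80],[0,0,0.68]],[[130,0,-80],[0,0,0.785]]]' | grep pos
python3 - <<'E'
from h import *
c=cap('top'); s=cap('scene')
cv2.imwrite('pics/t5.png',np.hstack([cv2.resize(x[:,:,::-1],(400,400),interpolation=cv2.INTER_CUBIC) for x in (c['frame'][150:270,290:410],s['frame'][170:250,205:285])]))
print(circles(c,[(347,172.6),(343,201.3)],.036,.033))
d(.652,-.2245,.2,-148)
E
```

```text
tcp_pos: [0.5664, 0.0449, 0.1193]
ee_rot: [[-0.225, -0.974, -0.001], [-0.974, 0.225, -0.0], [0.001, 0.001, -1.0]]
wrist_force: [0.3, 0.3, 1.1]
tcp_pos: [0.5371, -0.0831, 0.2008]
[(array([ 0.6526, -0.2262]), 0.0294, (347.3, 172.2)), (array([ 0.5616, -0.2077]), 0.0299, (342.7, 200.8))]
t 17.5 at [ 0.5376 -0.082   0.2007] -> [ -21.6 -181.5    0.9] [-0.001  0.001 -0.   ]
```

View pics/t5.png

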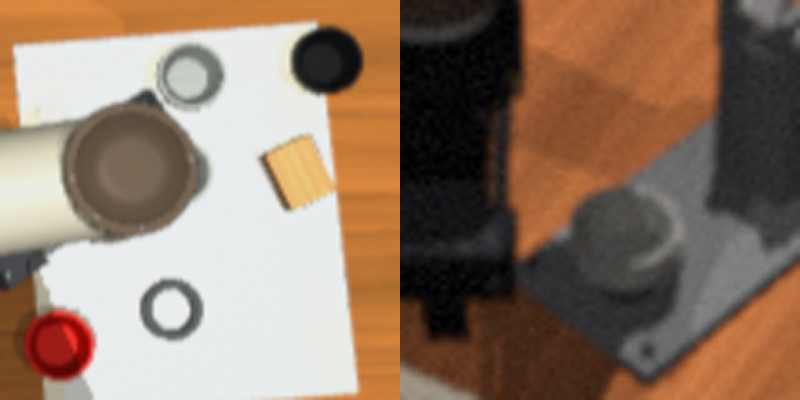

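The second cover is nested on the seat with two rims coaxial, and A is unmoved.

```bash
python3 -m pendant '[[[-3,-25,0],[0,0,0]],[[-7,-60,0],[0,0,0]],[[-12,-100,0],[0,0,0]],[[-16,-140,0],[0,0,0]],[[-20,-168,0],[0,0,0]],[[-21,-179,0],[0,0,0]],[[-21,-181,0],[0,0,0]],[[-21,-181,0],[0,0,0]]]'|grep pos; python3 -c "
from h import *
d(.652,-.2245,.0945,-148)"
```

```text
tcp_pos: [0.6509, -0.2231, 0.1997]
t 18.3 at [ 0.6509 -0.2231  0.1997] -> [ -0.3  -1.9 105.2] [ 0.001 -0.     0.001]
```

```bash
python3 -m pendant '[[[0,-1,15],[0,0,0]],[[0,-1,35],[0,0,0]],[[0,-1,55],[0,0,0]],[[0,-1,75],[0,0,0]],[[0,-1,90],[0,0,0]],[[0,-1,100],[0,0,0]],[[0,-1,105],[0,0,0]],[[0,-1,105],[0,0,0]],[[0,-1,105],[0,0,0]]]'|grep -A3 pos && python3 -m pendant '[[[0,0,0],[0,0,0]],[[0,0,0],[0,0,0]],[[0,0,0],[0,0,0]],[[0,0,0],[0,0,0]],[[0,0,0],[0,0,0]],[[0,0,0],[0,0,0]]]' 0.6 |grep -A4 pos && python3 -m pendant '[[[0,0,-3],[0,0,0]],[[0,0,-10],[0,0,0]],[[0,0,-20],[0,0,0]],[[0,0,-40],[0,0,0]],[[0,0,-60],[0,0,0]],[[0,0,-80],[0,0,0]],[[0,0,-100],[0,0,0]],[[0,0,-115],[0,0,0]],[[0,0,-120],[0,0,0]],[[0,0,-120],[0,0,0]]]'
python3 -c "
from h import *
d(.567,.045,.215,-103)"
```

```text
tcp_pos: [0.6524, -0.2247, 0.0955]
ee_rot: [[-0.848, -0.53, 0.001], [-0.53, 0.848, -0.0], [-0.001, -0.001, -1.0]]
wrist_force: [0.2, -0.2, 0.4]
gripper_width: 1.0
tcp_pos: [0.6523, -0.2249, 0.0954]
ee_rot: [[-0.848, -0.53, 0.001], [-0.53, 0.848, -0.001], [-0.001, -0.001, -1.0]]
wrist_force: [0.0, -0.9, 2.1]
gripper_width: 0.738
gripper_force: 30.0
time_s: 20.8
tcp_pos: [0.652, -0.2246, 0.2159]
ee_rot: [[-0.848, -0.53, 0.002], [-0.53, 0.848, -0.0], [-0.002, -0.001, -1.0]]
wrist_force: [-0.2, -0.2, -1.3]
gripper_width: 0.736
gripper_force: 30.0
t 20.8 at [ 0.652  -0.2246  0.2159] -> [-70.8 273.6   0.8] [-0.002  0.001 -0.785]
```

```bash
python3 -m pendant '[[[-4,15,0],[0,0,-0.06]],[[-11,42,0],[0,0,-0.15]],[[-20,77,0],[0,0,-0.25]],[[-29,112,0],[0,0,-0.35]],[[-38,147,0],[0,0,-0.45]],[[-47,182,0],[0,0,-0.55]],[[-56,217,0],[0,0,-0.64]],[[-64,248,0],[0,0,-0.72]],[[-69,266,0],[0,0,-0.77]],[[-71,273,0],[0,0,-0.785]]]' |grep pos;  python3 -m pendant '[[[0,0,0],[0,0,0]],[[0,0,0],[0,0,0]],[[0,0,15],[0,0,0]],[[0,0,30],[0,0,0]],[[0,0,43],[0,0,0]],[[0,0,51],[0,0,0]],[[0,0,55],[0,0,0]],[[0,0,55],[0,0,0]]]'|grep -A2 pos
python3 -c "
from h import *
d(.567,.045,.1325,-103)"
```

```text
tcp_pos: [0.5663, 0.046, 0.2139]
tcp_pos: [0.5673, 0.0441, 0.1593]
ee_rot: [[-0.226, -0.974, -0.001], [-0.974, 0.226, -0.0], [0.001, 0.001, -1.0]]
wrist_force: [-1.0, -0.2, -1.3]
t 22.6 at [0.5673 0.0441 0.1593] -> [-0.8  0.5 26.8] [ 0.001 -0.001 -0.001]
```

```bash
python3 -m pendant '[[[-1,0,6],[0,0,0]],[[-1,0,12],[0,0,0]],[[-1,0,16],[0,0,0]],[[-1,0,20],[0,0,0]],[[-1,0,22],[0,0,0]],[[-1,0,22],[0,0,0]]]' | grep -E "pos|wrist" && python3 -m pendant '[[[0,0,2],[0,0,0]],[[0,0,3],[0,0,0]],[[0,0,4],[0,0,0]],[[0,0,4],[0,0,0]]]' | grep -E "pos|wrist"; python3 -m pendant '[[[0,0,1],[0,0,0]],[[0,0,1],[0,0,0]],[[0,0,1],[0,0,0]]]' | grep -E "pos|wrist"
```

```text
tcp_pos: [0.5674, 0.0454, 0.1374]
wrist_force: [-0.1, -0.6, -0.9]
tcp_pos: [0.5678, 0.0453, 0.1345]
wrist_force: [-1.4, -0.9, 3.3]
tcp_pos: [0.5679, 0.0453, 0.1343]
wrist_force: [-3.2, -1.9, 9.3]
```

```bash
python3 -m pendant '[[[0,0,0],[0,0,0]],[[0,0,0],[0,0,0]],[[0,0,0],[0,0,0]],[[0,0,0],[0,0,0]]]' 1 | grep -A2 pos&& python3 -m pendant '[[[0,0,-5],[0,0,0]],[[0,0,-15],[0,0,0]],[[0,0,-30],[0,0,0]],[[0,0,-50],[0,0,0]],[[20,0,-65],[0,0,0]],[[50,0,-70],[0,0,0]],[[90,0,-70],[0,0,0]],[[120,0,-70],[0,0,0]],[[130,0,-70],[0,0,0]],[[130,0,-70],[0,0,0]]]' | grep pos
python3 - <<'E'
from h import *
c=cap('top'); s=cap('scene')
cv2.imwrite('pics/t6.png',np.hstack([cv2.resize(x[:,:,::-1],(400,400),interpolation=cv2.INTER_CUBIC) for x in (c['frame'][150:270,290:410],s['frame'][170:250,205:285])]))
d(.562,-.2075,.2,-103)
E
```

```text
tcp_pos: [0.5676, 0.0455, 0.1324]
ee_rot: [[-0.225, -0.974, -0.0], [-0.974, 0.225, 0.0], [-0.0, 0.0, -1.0]]
wrist_force: [0.3, 0.5, -0.1]
tcp_pos: [0.5382, -0.0822, 0.2035]
t 25.4 at [ 0.5388 -0.0807  0.2032] -> [118.3 -51.2   3.2] [-0.001  0.     0.   ]
```

View pics/t6.png

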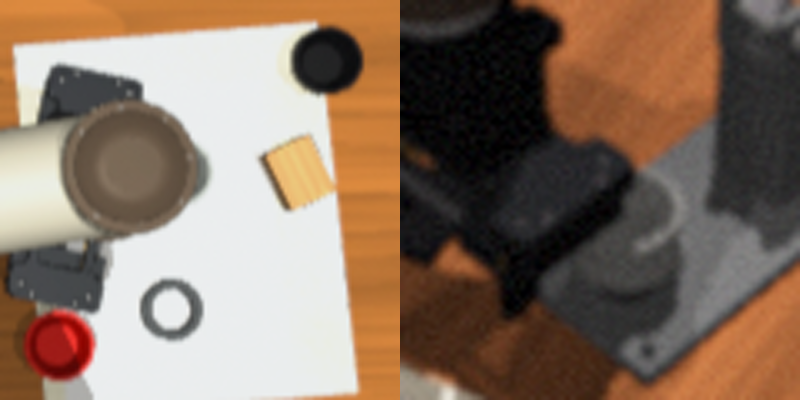

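The three covers stand nested, and B is mostly hidden by the wrist at (205,170). I'll check B's place in the scene view.

Run:
```python
from h import *
s=cap('scene')
S=s['frame'][220:320,140:260]
cv2.imwrite('pics/s7.png',cv2.resize(S[:,:,::-1],None,fx=4,fy=4,interpolation=cv2.INTER_CUBIC))
print((proj(s,(.562,-.2075,.036))-[140,220])*4)
```

```text
[229.38341776 246.88438136]
```

View pics/s7.png

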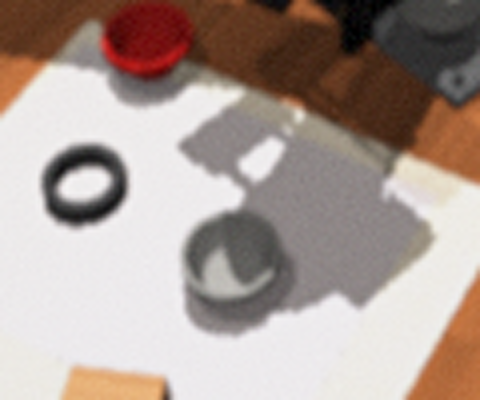

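B's rim centre is at about crop (233,250), against (229,247) expected, so it hasn't moved.

```bash
python3 -m pendant '[[[18,-8,0],[0,0,0]],[[45,-20,0],[0,0,0]],[[75,-33,0],[0,0,0]],[[100,-43,0],[0,0,0]],[[114,-49,0],[0,0,0]],[[118,-51,0],[0,0,0]],[[118,-51,0],[0,0,0]],[[118,-51,0],[0,0,0]]]'|grep pos; python3 -c "
from h import *
d(.562,-.2075,.0945,-103)"
```

```text
tcp_pos: [0.5614, -0.2066, 0.2027]
t 26.2 at [ 0.5614 -0.2066  0.2027] -> [  0.8  -0.8 108.2] [0.    0.    0.001]
```

```bash
python3 -m pendant '[[[0,0,15],[0,0,0]],[[0,0,35],[0,0,0]],[[0,0,55],[0,0,0]],[[0,0,75],[0,0,0]],[[0,0,92],[0,0,0]],[[0,0,103],[0,0,0]],[[0,0,108],[0,0,0]],[[0,0,108],[0,0,0]],[[0,0,108],[0,0,0]]]'|grep -A3 pos && python3 -m pendant '[[[0,0,0],[0,0,0]],[[0,0,0],[0,0,0]],[[0,0,0],[0,0,0]],[[0,0,0],[0,0,0]],[[0,0,0],[0,0,0]],[[0,0,0],[0,0,0]]]' 0.6 |grep -A4 pos && python3 -m pendant '[[[0,0,-3],[0,0,0]],[[0,0,-10],[0,0,0]],[[0,0,-20],[0,0,0]],[[0,0,-40],[0,0,0]],[[0,0,-60],[0,0,0]],[[0,0,-80],[0,0,0]],[[0,0,-100],[0,0,0]],[[0,0,-115],[0,0,0]],[[0,0,-120],[0,0,0]],[[0,0,-120],[0,0,0]]]'
python3 -c "
from h import *
d(.567,.045,.215,-103)"
```

```text
tcp_pos: [0.562, -0.2075, 0.0955]
ee_rot: [[-0.225, -0.974, 0.001], [-0.974, 0.225, -0.0], [0.0, -0.001, -1.0]]
wrist_force: [-0.3, -1.2, 0.3]
gripper_width: 0.998
tcp_pos: [0.5619, -0.2078, 0.0952]
ee_rot: [[-0.225, -0.974, 0.001], [-0.974, 0.225, -0.0], [0.0, -0.001, -1.0]]
wrist_force: [0.3, 0.6, 2.2]
gripper_width: 0.749
gripper_force: 30.0
time_s: 28.75
tcp_pos: [0.5616, -0.2076, 0.2158]
ee_rot: [[-0.225, -0.974, 0.002], [-0.974, 0.225, -0.0], [-0.0, -0.002, -1.0]]
wrist_force: [0.6, -0.2, -1.9]
gripper_width: 0.744
gripper_force: 30.0
t 28.8 at [ 0.5616 -0.2076  0.2158] -> [-247.4   51.6    0.8] [-0.002  0.    -0.   ]
```

```bash
python3 -m pendant '[[[-15,3,0],[0,0,0]],[[-42,9,0],[0,0,0]],[[-75,16,0],[0,0,0]],[[-110,23,0],[0,0,0]],[[-145,30,0],[0,0,0]],[[-180,38,0],[0,0,0]],[[-212,44,0],[0,0,0]],[[-235,49,0],[0,0,0]],[[-245,51,0],[0,0,0]],[[-247,51.5,0],[0,0,0]]]' |grep pos;  python3 -m pendant '[[[0,0,0],[0,0,0]],[[0,0,0],[0,0,0]],[[0,0,12],[0,0,0]],[[0,0,25],[0,0,0]],[[0,0,36],[0,0,0]],[[0,0,42],[0,0,0]],[[0,0,44],[0,0,0]],[[0,0,44],[0,0,0]]]'|grep -A2 pos
python3 -c "
from h import *
d(.567,.045,.1455,-103)"
```

```text
tcp_pos: [0.5664, 0.0459, 0.2139]
tcp_pos: [0.5669, 0.0445, 0.1703]
ee_rot: [[-0.225, -0.974, -0.001], [-0.974, 0.225, -0.0], [0.001, 0.001, -1.0]]
wrist_force: [-0.4, -0.1, -1.0]
t 30.6 at [0.5669 0.0445 0.1703] -> [-0.5 -0.  24.8] [ 0.001 -0.001 -0.   ]
```

```bash
python3 -m pendant '[[[-0.5,0,6],[0,0,0]],[[-0.5,0,12],[0,0,0]],[[-0.5,0,16],[0,0,0]],[[-0.5,0,19],[0,0,0]],[[-0.5,0,20],[0,0,0]],[[-0.5,0,20],[0,0,0]]]' | grep -E "pos|wrist" && python3 -m pendant '[[[0,0,2],[0,0,0]],[[0,0,3],[0,0,0]],[[0,0,4],[0,0,0]],[[0,0,4],[0,0,0]]]' | grep -E "pos|wrist"
```

```text
tcp_pos: [0.567, 0.0451, 0.1506]
wrist_force: [0.2, 0.3, -0.9]
tcp_pos: [0.567, 0.045, 0.1471]
wrist_force: [-0.4, -0.3, 1.3]
```

```bash
python3 -m pendant '[[[0,0,0],[0,0,0]],[[0,0,0],[0,0,0]],[[0,0,0],[0,0,0]],[[0,0,0],[0,0,0]]]' 1 | grep -A3 pos&& python3 -m pendant '[[[0,0,-5],[0,0,0]],[[0,0,-15],[0,0,0]],[[0,0,-35],[0,0,0]],[[10,0,-70],[0,0,0]],[[40,0,-110],[0,0,0]],[[80,0,-150],[0,0,0]],[[120,0,-190],[0,0,0]],[[150,0,-230],[0,0,0]],[[160,0,-260],[0,0,0]],[[160,0,-270],[0,0,0]]]' 0 | grep pos
python3 - <<'E'
from h import *
c=cap('top'); s=cap('scene')
cv2.imwrite('pics/t8.png',np.hstack([cv2.resize(x[:,:,::-1],(400,400),interpolation=cv2.INTER_CUBIC) for x in (c['frame'][140:220,170:250],s['frame'][110:250,195:335])]))
ox=np.array([.974,-.225]);oy=np.array([.225,.974]);se=np.array([.567,.045])
for x in(-45,-32,45):
    p=[*(se+x/1e3*ox+.1795*oy),.291]; print(x,np.round(p,4),(proj(c,p)-[170,140])*5,(proj(s,p)-[195,110])*400/140)
p=se-.035*ox+.225*oy; d(*p,.42,-13)
E
```

```text
tcp_pos: [0.5671, 0.0452, 0.1468]
ee_rot: [[-0.225, -0.974, 0.0], [-0.974, 0.225, 0.0], [-0.0, -0.0, -1.0]]
wrist_force: [0.7, 0.2, 0.4]
gripper_width: 0.973
tcp_pos: [0.531, -0.1132, 0.4236]
-45 [0.5636 0.23   0.291 ] [107.28448158 283.43099097] [250.41219276  18.6618983 ]
-32 [0.5762 0.227  0.291 ] [112.97082792 258.48433147] [260.53872065  23.74654935]
45 [0.6512 0.2097 0.291 ] [146.36563565 111.97744487] [323.08669265  55.1526359 ]
t 33.0 at [ 0.531  -0.1112  0.4196] -> [-3.852e+02  3.550e+01  1.000e-01] [-0.006 -0.003 -1.572]
```

View pics/t8.png

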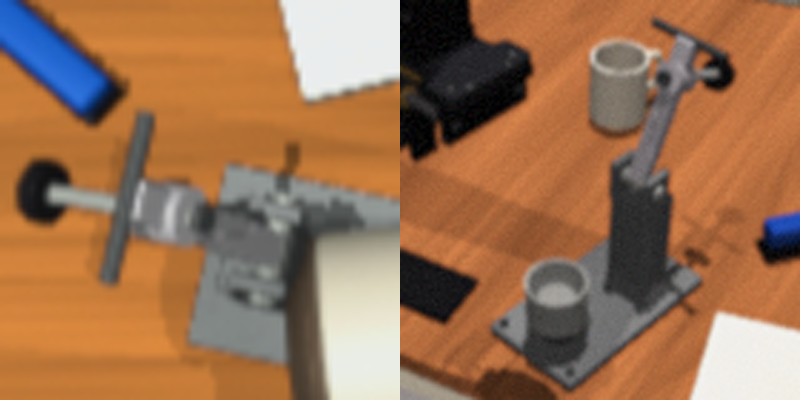

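Left: the bar runs from (146,112) to (108,282), which matches the predicted pose. Right: all four covers are nested and upright on the seat. Next I bring the closed gripper behind the bar.

```bash
python3 -m pendant '[[[-15,1,0],[0,0,-0.1]],[[-50,4,0],[0,0,-0.24]],[[-95,8,0],[0,0,-0.38]],[[-140,12,0],[0,0,-0.52]],[[-185,17,0],[0,0,-0.66]],[[-230,21,0],[0,0,-0.8]],[[-275,25,0],[0,0,-0.94]],[[-320,29,0],[0,0,-1.08]],[[-360,33,0],[0,0,-1.22]],[[-380,35,0],[0,0,-1.36]]]'|grep pos
python3 - <<'E'
from h import *
ox=np.array([.974,-.225]);oy=np.array([.225,.974]);se=np.array([.567,.045])
p=se-.035*ox+.225*oy; d(*p,.35,-13)
E
```

```text
tcp_pos: [0.5815, 0.2714, 0.4133]
t 34.0 at [0.5815 0.2714 0.4133] -> [ 1.8 -1.7 63.3] [ 0.004  0.004 -0.201]
```

```bash
python3 -m pendant '[[[1,0,0],[0,0,-0.1]],[[2,-1,0],[0,0,-0.2]],[[2,-1,0],[0,0,-0.205]],[[2,-1,15],[0,0,-0.205]],[[2,-1,30],[0,0,-0.205]],[[2,-1,45],[0,0,-0.205]],[[2,-1,60],[0,0,-0.205]],[[2,-1,68],[0,0,-0.205]],[[2,-1,68],[0,0,-0.205]]]'|grep -A2 pos
python3 - <<'E'
from h import *
ox=np.array([.974,-.225]);oy=np.array([.225,.974]);se=np.array([.567,.045])
p=se-.035*ox+.225*oy; d(*p,.35,-13)
c=cap('top'); s=cap('scene')
cv2.imwrite('pics/t9.png',np.hstack([cv2.resize(x[:,:,::-1],(400,400),interpolation=cv2.INTER_CUBIC) for x in (c['frame'][140:220,170:250],s['frame'][80:180,245:345])]))
E
```

```text
tcp_pos: [0.5839, 0.2673, 0.3467]
ee_rot: [[0.973, -0.232, -0.004], [-0.232, -0.973, -0.002], [-0.003, 0.003, -1.0]]
wrist_force: [-0.4, -0.1, 0.0]
t 35.0 at [0.5839 0.2673 0.3467] -> [-1.5 -4.5 -3.3] [ 0.003  0.003 -0.007]
```

View pics/t9.png

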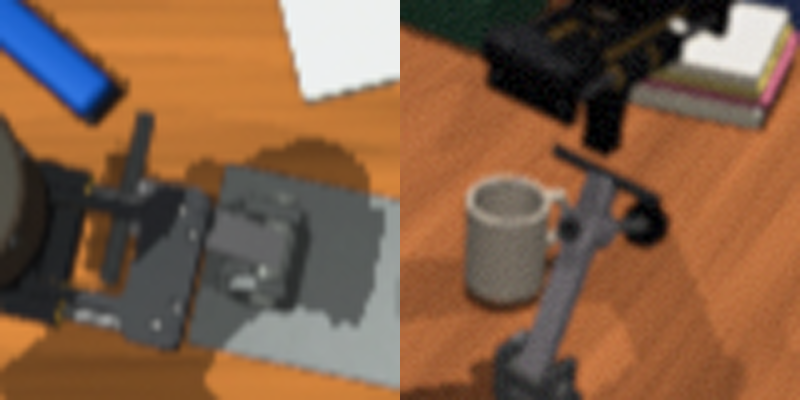

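The closed fingers stand behind the bar, with the tips at about (600,140) in the right half. I push towards the seat along tool +y.

```bash
python3 -m pendant '[[[-1,8,0],[0,0,0]],[[-1,16,0],[0,0,0]],[[-1,24,0],[0,0,0]],[[-1,34,0],[0,0,0]],[[-1,44,0],[0,0,0]],[[-1,54,0],[0,0,0]],[[-1,64,0],[0,0,0]],[[-1,74,0],[0,0,0]],[[-1,84,0],[0,0,0]],[[-1,90,0],[0,0,0]]]'|grep -A2 pos; python3 -m pendant '[[[0,6,0],[0,0,0]],[[0,12,0],[0,0,0]],[[0,18,0],[0,0,0]],[[0,22,0],[0,0,0]]]'|grep -A2 pos
python3 - <<'E'
from h import *
c=cap('top'); s=cap('scene')
cv2.imwrite('pics/t10.png',np.hstack([cv2.resize(x[:,:,::-1],(400,400),interpolation=cv2.INTER_CUBIC) for x in (c['frame'][140:240,190:290],s['frame'][100:240,195:335])]))
E
```

```text
tcp_pos: [0.5624, 0.1787, 0.3484]
ee_rot: [[0.973, -0.231, -0.001], [-0.231, -0.973, -0.001], [-0.001, 0.001, -1.0]]
wrist_force: [-0.4, 0.0, -0.4]
tcp_pos: [0.5576, 0.1581, 0.3487]
ee_rot: [[0.973, -0.231, -0.0], [-0.231, -0.973, -0.0], [-0.0, 0.0, -1.0]]
wrist_force: [-1.0, 0.4, -0.1]
```

View pics/t10.png

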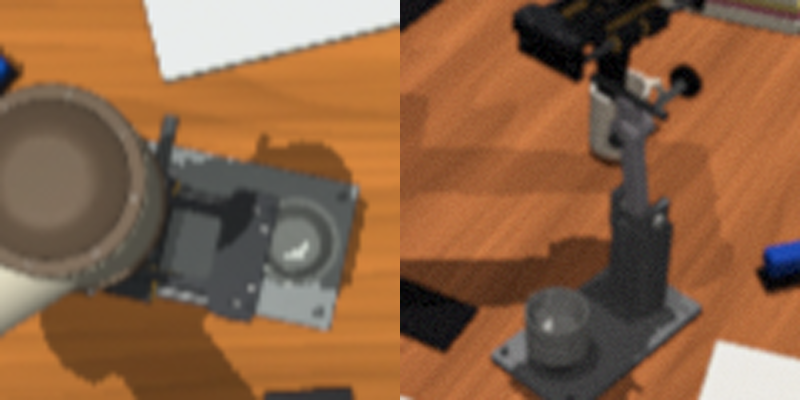

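The head stands about upright, with the fingers still behind the bar at (640,100) and the stack intact. I push on past the tipping point.

```bash
python3 -m pendant '[[[0,6,0],[0,0,0]],[[0,12,0],[0,0,0]],[[0,18,0],[0,0,0]],[[0,24,0],[0,0,0]],[[0,28,0],[0,0,0]],[[0,28,0],[0,0,0]],[[0,28,0],[0,0,0]],[[0,28,0],[0,0,0]]]'|grep -A2 pos
cat >> h.py <<'E'
ox=np.array([.974,-.225]);oy=np.array([.225,.974]);se=np.array([.567,.045])
def own(x,y,z): return np.array([*(se+x/1e3*ox+y/1e3*oy),z/1e3])
def rgb(c,p,n=2):
    u,v=proj(c,p).round().astype(int); return c['frame'][v-n:v+n+1,u-n:u+n+1].reshape(-1,3).mean(0).round(),(u,v)
def bars(s,th):
    """mean brightness along bar's far half for head angle th, and of cap"""
    C,Sn=np.cos(th),np.sin(th)
    b=np.mean([rgb(s,own(x,115-155*C,150+155*Sn),0)[0].mean() for x in (16,24,32,40)])
    cp=rgb(s,own(0,115-115*C+84*Sn,150+115*Sn+84*C),1)[0].mean()
    return b.round(),cp.round()
E
python3 - <<'E'
from h import *
s=cap('scene')
for th in np.arange(0,2.01,.1): print(round(th,2),*bars(s,th),end=' | ')
E
```

```text
tcp_pos: [0.5514, 0.1315, 0.3487]
ee_rot: [[0.973, -0.231, 0.0], [-0.231, -0.973, 0.0], [0.0, -0.0, -1.0]]
wrist_force: [0.5, 0.3, -0.8]
0.0 72.0 94.0 | 0.1 71.0 96.0 | 0.2 57.0 96.0 | 0.3 64.0 110.0 | 0.4 90.0 77.0 | 0.5 36.0 9.0 | 0.6 88.0 106.0 | 0.7 78.0 110.0 | 0.8 84.0 126.0 | 0.9 80.0 141.0 | 1.0 73.0 148.0 | 1.1 44.0 135.0 | 1.2 105.0 114.0 | 1.3 97.0 111.0 | 1.4 119.0 110.0 | 1.5 114.0 108.0 | 1.6 108.0 103.0 | 1.7 110.0 107.0 | 1.8 108.0 113.0 | 1.9 106.0 115.0 | 2.0 107.0 111.0 |
```

```bash
python3 -m pendant '[[[0,0,0],[0,0,0]],[[0,0,0],[0,0,0]],[[0,0,0],[0,0,0]],[[0,0,0],[0,0,0]],[[0,0,0],[0,0,0]]]'|grep pos
python3 - <<'E'
from h import *
s=cap('scene'); c=cap('top')
for th in np.arange(0,2.01,.1): print(round(th,2),*bars(s,th),end=' | ')
f=c['frame'].max(2); u,v=proj(c,own(0,0,237)).round().astype(int); m=(f<45).astype(np.uint8)[v-20:v+20,u-20:u+20]
n,l,st,ce=cv2.connectedComponentsWithStats(m)
for i in range(1,n):
    if st[i,4]>30: q=ce[i]+[u-20,v-20]; print('cap?',st[i],q,ray(c,*q,.237).round(4))
f=s['frame'].max(2); u,v=proj(s,own(0,0,237)).round().astype(int); m=(f<45).astype(np.uint8)[v-20:v+20,u-20:u+20]
n,l,st,ce=cv2.connectedComponentsWithStats(m)
for i in range(1,n):
    if st[i,4]>30: q=ce[i]+[u-20,v-20]; print('cap?',st[i],q,ray(s,*q,.232).round(4))
d(*own(0,0,340),-13)
E
```

```text
tcp_pos: [0.5513, 0.1314, 0.3487]
0.0 41.0 10.0 | 0.1 81.0 70.0 | 0.2 95.0 96.0 | 0.3 102.0 111.0 | 0.4 82.0 95.0 | 0.5 88.0 102.0 | 0.6 61.0 111.0 | 0.7 58.0 110.0 | 0.8 92.0 126.0 | 0.9 91.0 141.0 | 1.0 81.0 148.0 | 1.1 108.0 136.0 | 1.2 104.0 113.0 | 1.3 97.0 113.0 | 1.4 121.0 110.0 | 1.5 114.0 106.0 | 1.6 106.0 102.0 | 1.7 108.0 107.0 | 1.8 108.0 113.0 | 1.9 106.0 115.0 | 2.0 108.0 111.0 | cap? [ 2 14 21 14 92] [258.42391304 195.08695652] [0.5688 0.0595 0.237 ]
cap? [15 18 12 10 93] [250.74193548 170.03225806] [0.5703 0.0434 0.232 ]
t 38.0 at [0.5513 0.1314 0.3488] -> [35.2 80.5  8.8] [-0.    -0.    -0.006]
```

```bash
python3 -m pendant '[[[5,12,0],[0,0,0]],[[14,32,0],[0,0,0]],[[24,55,0],[0,0,0]],[[32,73,0],[0,0,0]],[[35,80,0],[0,0,0]],[[35,80,10],[0,0,0]],[[35,80,20],[0,0,0]],[[35,80,30],[0,0,0]],[[35,80,36],[0,0,0]],[[35,80,36],[0,0,0]]]'|grep -A2 pos;  python3 -m pendant '[[[0,0,3],[0,0,0]],[[0,0,6],[0,0,0]],[[0,0,10],[0,0,0]],[[0,0,15],[0,0,0]],[[0,0,20],[0,0,0]],[[0,0,20],[0,0,0]]]'|grep -A2 pos; python3 -c "
from h import *
d(*own(0,0,248),-13)"
```

```text
tcp_pos: [0.5664, 0.0459, 0.3111]
ee_rot: [[0.973, -0.23, -0.003], [-0.23, -0.973, -0.001], [-0.003, 0.001, -1.0]]
wrist_force: [0.7, -0.3, 0.6]
tcp_pos: [0.567, 0.0455, 0.2922]
ee_rot: [[0.973, -0.231, -0.0], [-0.231, -0.973, 0.0], [-0.0, 0.0, -1.0]]
wrist_force: [-0.4, 0.9, 2.5]
t 39.6 at [0.567  0.0455 0.2922] -> [ 0.2  0.5 44.2] [ 0.     0.    -0.006]
```

```bash
python3 -m pendant '[[[0,0,6],[0,0,0]],[[0,0,12],[0,0,0]],[[0,0,18],[0,0,0]],[[0,0,24],[0,0,0]],[[0,0,30],[0,0,0]],[[0,0,35],[0,0,0]],[[0,0,39],[0,0,0]],[[0,0,42],[0,0,0]],[[0,0,42],[0,0,0]]]'|grep -E "pos|wrist"; for i in 1; do python3 -m pendant '[[[0,0,1],[0,0,0]],[[0,0,2],[0,0,0]],[[0,0,2],[0,0,0]]]'|grep -E "pos|wrist"; python3 -m pendant '[[[0,0,1],[0,0,0]],[[0,0,1.5],[0,0,0]],[[0,0,1.5],[0,0,0]]]'|grep -E "pos|wrist";done
```

```text
tcp_pos: [0.5672, 0.0455, 0.2506]
wrist_force: [1.2, 0.4, 4.0]
tcp_pos: [0.5671, 0.0454, 0.2489]
wrist_force: [1.9, 1.3, 4.1]
tcp_pos: [0.5672, 0.0455, 0.2473]
wrist_force: [2.2, 0.2, 3.3]
```

Contact is expected at about 0.246. I go on in 1 mm steps.

```bash
python3 -m pendant '[[[0,0,0.5],[0,0,0]],[[0,0,1],[0,0,0]],[[0,0,1],[0,0,0]]]'|grep -E "pos|wrist"; python3 -m pendant '[[[0,0,0.5],[0,0,0]],[[0,0,0.5],[0,0,0]],[[0,0,0.5],[0,0,0]]]'|grep -E "pos|wrist"
```

```text
tcp_pos: [0.5672, 0.0455, 0.247]
wrist_force: [1.1, -0.3, 5.2]
tcp_pos: [0.5672, 0.0455, 0.247]
wrist_force: [0.3, 0.5, 8.2]
```

Force rises with no further motion, so the foot is on the floor of the top cover. I take it slightly firmer and hold.

```bash
python3 -m pendant '[[[0,0,0.3],[0,0,0]],[[0,0,0.3],[0,0,0]],[[0,0,0.3],[0,0,0]],[[0,0,0.3],[0,0,0]],[[0,0,0.3],[0,0,0]],[[0,0,0.3],[0,0,0]],[[0,0,0.3],[0,0,0]],[[0,0,0.3],[0,0,0]],[[0,0,0.3],[0,0,0]],[[0,0,0.3],[0,0,0]]]'|grep -E "pos|wrist"; python3 -m pendant '[[[0,0,0],[0,0,0]],[[0,0,0],[0,0,0]],[[0,0,0],[0,0,0]],[[0,0,0],[0,0,0]],[[0,0,0],[0,0,0]]]'|grep -E "pos|wrist"; python3 -m pendant '[[[0,0,-5],[0,0,0]],[[0,0,-12],[0,0,0]],[[0,0,-20],[0,0,0]],[[0,0,-30],[0,0,0]],[[0,0,-40],[0,0,0]],[[0,0,-50],[0,0,0]],[[0,0,-60],[0,0,0]],[[0,0,-75],[0,0,0]],[[0,0,-95],[0,0,0]],[[0,0,-110],[0,0,0]]]'|grep -E "pos|wrist"
python3 - <<'E'
from h import *
s=cap('scene')
f=s['frame'].max(2); u,v=proj(s,own(0,0,237)).round().astype(int); m=(f<45).astype(np.uint8)[v-20:v+30,u-20:u+20]
n,l,st,ce=cv2.connectedComponentsWithStats(m)
for i in range(1,n):
    if st[i,4]>30: q=ce[i]+[u-20,v-20]; print('cap?',st[i],q,ray(s,*q,.232).round(4))
print(r.sense()['joints'].round(1))
E
```

```text
tcp_pos: [0.5672, 0.0455, 0.2469]
wrist_force: [0.7, -0.1, 7.9]
tcp_pos: [0.5672, 0.0454, 0.2469]
wrist_force: [0.3, -0.2, 9.0]
tcp_pos: [0.5661, 0.0453, 0.3561]
wrist_force: [0.1, 0.1, -0.7]
cap? [16  0  9  7 54] [250.05555556 150.55555556] [0.5262 0.1139 0.232 ]
cap? [15 18 12 10 93] [250.6344086  170.16129032] [0.5703 0.0428 0.232 ]
[ 20.9  14.2  -1.3   0.  -74.3  55.8]
```

The plunger sprang back: the cap is at the same pixel (250.6,170.2) as before. Now I turn the tool 60° to pinch the bar from the front.

```bash
cat >> h.py <<'E'
def dt(x,y,z,phi=60,back=0,ahead=51):
    """to grasp point at own x,y,z (mm), tool tilted phi towards own +y, backed off"""
    from scipy.spatial.transform import Rotation as Ro
    s=r.sense(); R=np.array(s['ee_rot']); p=np.radians(phi); X=np.r_[ox,0]; O=np.r_[oy,0]
    X/=np.linalg.norm(X);O=np.cross([0,0,1],X); Z=np.sin(p)*O-np.cos(p)*np.array([0,0,1]); T=np.c_[X,np.cross(Z,X),Z]
    t=own(x,y,z)-Z*(ahead+back)/1e3
    print('t',round(s['time_s'],1),'->',(R.T@(t-s['tcp_pos'])*1000).round(1),Ro.from_matrix(R.T@T).as_rotvec().round(3),'tcp',t.round(3),np.round(s['joints'],1))
E
python3 - <<'E'
from h import *
dt(-32,-40,150,60,100); dt(-32,-40,150,60,0)
E
```

```text
t 44.2 -> [-31.4 171.4 133.1] [ 1.046 -0.005 -0.004] tcp [ 0.497 -0.114  0.226] [ 20.9  14.2  -1.3   0.  -74.3  55.8]
t 44.2 -> [-32.   84.8 183.2] [ 1.046 -0.005 -0.004] tcp [ 0.517 -0.03   0.176] [ 20.9  14.2  -1.3   0.  -74.3  55.8]
```

```bash
python3 -m pendant '[[[-5,25,-5],[0,0,0]],[[-12,60,-5],[0,0,0]],[[-20,95,0],[0.12,0,0]],[[-26,130,5],[0.25,0,0]],[[-30,160,10],[0.38,0,0]],[[-31,171,15],[0.51,0,0]],[[-31,171,20],[0.64,0,0]],[[-31,171,25],[0.77,0,0]],[[-31,171,30],[0.9,0,0]],[[-31,171,30],[1.03,0,0]]]' 0.5|grep -A4 pos;  python3 - <<'E'
from h import *
dt(-32,-40,150,60,100); dt(-32,-40,150,60,0)
E
```

```text
tcp_pos: [0.4967, -0.1138, 0.3249]
ee_rot: [[0.973, -0.119, 0.198], [-0.231, -0.495, 0.838], [-0.002, -0.861, -0.509]]
wrist_force: [-0.2, 0.2, -0.9]
gripper_width: 0.498
gripper_force: 0.0
t 45.2 -> [ 1.  85.6 50.4] [ 0.01  -0.004 -0.005] tcp [ 0.497 -0.114  0.226] [-25.7  18.2   1.2 -57.3 -91.6 110.7]
t 45.2 -> [  0.6  84.6 150.4] [ 0.01  -0.004 -0.005] tcp [ 0.517 -0.03   0.176] [-25.7  18.2   1.2 -57.3 -91.6 110.7]
```

```bash
python3 -m pendant '[[[0,15,8],[0.01,0,0]],[[0,35,20],[0.01,0,0]],[[0,55,32],[0.01,0,0]],[[1,72,42],[0.01,0,0]],[[1,82,48],[0.01,0,0]],[[1,85,50],[0.01,0,-0.005]],[[1,85,50],[0.01,0,-0.005]],[[1,85,50],[0.01,0,-0.005]]]'|grep -E "pos|wrist";  python3 - <<'E'
from h import *
dt(-32,-40,150,60,0)
s=cap('scene');c=cap('top')
cv2.imwrite('pics/t11.png',np.hstack([cv2.resize(x[:,:,::-1],(400,400),interpolation=cv2.INTER_CUBIC) for x in (c['frame'][160:240,230:310],s['frame'][140:240,190:290])]))
E
```

```text
tcp_pos: [0.4984, -0.1149, 0.2277]
wrist_force: [0.3, -0.4, 1.3]
t 46.0 -> [ -1.7   0.9 101.6] [ 0.007 -0.006  0.004] tcp [ 0.517 -0.03   0.176] [-25.9  25.2  -4.  -57.7 -85.1 121.7]
```

View pics/t11.png

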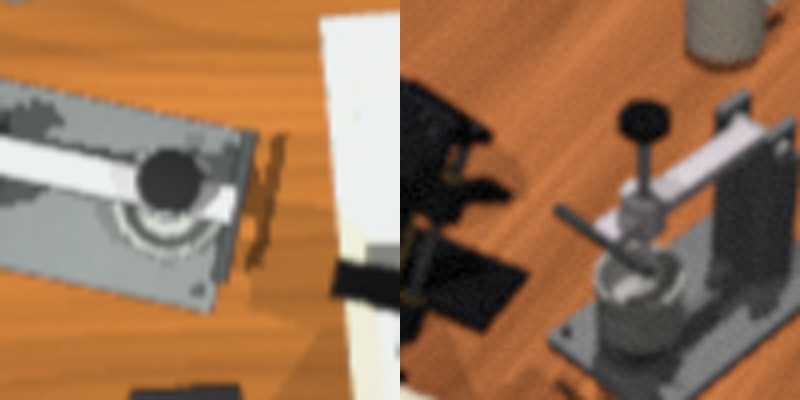

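The head is level over the intact stack, with the bar's near end at about (215,280) in the left half and the open fingers in front of it. I advance and pinch.

```bash
python3 -m pendant '[[[-1,1,10],[0,0,0]],[[-1,1,25],[0,0,0]],[[-1,1,42],[0,0,0]],[[-1,1,58],[0,0,0]],[[-1,1,72],[0,0,0]],[[-1,1,84],[0,0,0]],[[-1,1,93],[0,0,0]],[[-1,1,99],[0,0,0]],[[-1,1,100],[0,0,0]],[[-1,1,100],[0,0,0]]]'|grep -E "pos|wrist" ; python3 -m pendant '[[[0,0,0],[0,0,0]],[[0,0,0],[0,0,0]],[[0,0,0],[0,0,0]],[[0,0,0],[0,0,0]],[[0,0,0],[0,0,0]],[[0,0,0],[0,0,0]],[[0,0,0],[0,0,0]]]' 0|grep -A4 -E "pos"; python3 -c "
from h import *
dt(-32,-40,150,60,0)"
```

```text
tcp_pos: [0.517, -0.0313, 0.1754]
wrist_force: [-0.1, 0.2, 0.2]
tcp_pos: [0.5172, -0.0305, 0.1768]
ee_rot: [[0.974, -0.11, 0.199], [-0.227, -0.491, 0.841], [0.005, -0.864, -0.503]]
wrist_force: [0.1, 1.6, 5.1]
gripper_width: 0.102
gripper_force: 30.0
t 47.9 -> [-0.4  0.8  1.2] [ 0.004 -0.004  0.004] tcp [ 0.517 -0.03   0.176] [-17.9  27.7  -8.7 -62.6 -76.  124.6]
```

Run:
```python
from h import *
def tab(t0,ths):
    for t in ths:
        dy=155*(np.cos(t0)-np.cos(t)); dz=155*(np.sin(t)-np.sin(t0)); print(round(t,2),round(-.5*dy-.866*dz,1),round(.866*dy-.5*dz,1),end=' | ')
    print()
tab(0,[.03,.09,.17,.26,.35,.45,.55,.65,.73,.8]); tab(.8,[.85,.93,1.02,1.12,1.22,1.32,1.42,1.5,1.56,1.6]); tab(1.6,[1.63,1.68,1.74,1.8,1.85,1.9,1.94,1.96])
```

```text
0.03 -4.1 -2.3 | 0.09 -12.4 -6.4 | 0.17 -23.8 -11.2 | 0.26 -37.1 -15.4 | 0.35 -50.7 -18.4 | 0.45 -66.1 -20.3 | 0.55 -81.6 -20.7 | 0.65 -97.0 -19.5 | 0.73 -109.3 -17.5 | 0.8 -119.8 -14.9 | 
0.85 -7.4 2.3 | 0.93 -19.0 6.7 | 1.02 -31.5 12.8 | 1.12 -44.8 20.9 | 1.22 -57.1 30.2 | 1.32 -68.5 40.7 | 1.42 -78.8 52.3 | 1.5 -86.1 62.3 | 1.56 -91.1 70.2 | 1.6 -94.1 75.6 | 
1.63 -2.1 4.1 | 1.68 -5.4 11.1 | 1.74 -8.9 19.8 | 1.8 -11.9 28.6 | 1.85 -14.0 36.0 | 1.9 -15.6 43.6 | 1.94 -16.7 49.7 | 1.96 -17.2 52.8 |
```

```bash
python3 -m pendant '[[[0,-4,-2],[0,0,0]],[[0,-12.5,-6.5],[0,0,0]],[[0,-24,-11],[0,0,0]],[[0,-37,-15.5],[0,0,0]],[[0,-50.5,-18.5],[0,0,0]],[[0,-66,-20.5],[0,0,0]],[[0,-81.5,-20.5],[0,0,0]],[[0,-97,-19.5],[0,0,0]],[[0,-109.5,-17.5],[0,0,0]],[[0,-120,-15],[0,0,0]]]'|grep -A4 -E "pos" ; python3 -c "
from h import *
t=.8
dt(-32,115-155*np.cos(t),150+155*np.sin(t))"
```

```text
tcp_pos: [0.5277, 0.015, 0.2885]
ee_rot: [[0.973, -0.11, 0.201], [-0.229, -0.495, 0.838], [0.008, -0.862, -0.507]]
wrist_force: [0.9, -4.4, -2.6]
gripper_width: 0.106
gripper_force: 30.0
t 48.9 -> [-0.5  1.1  1.7] [ 0.008 -0.007  0.005] tcp [0.527 0.016 0.287] [-12.4  17.7  -4.6 -61.7 -78.  109.5]
```

Following the arc well.

```bash
python3 -m pendant '[[[0,-7.5,2.5],[0,0,0]],[[0,-19,6.5],[0,0,0]],[[0,-31.5,13],[0,0,0]],[[0,-45,21],[0,0,0]],[[0,-57,30],[0,0,0]],[[0,-68.5,40.5],[0,0,0]],[[0,-79,52.5],[0,0,0]],[[0,-86,62.5],[0,0,0]],[[0,-91,70],[0,0,0]],[[0,-94,75.5],[0,0,0]]]'|grep -A4 -E "pos" ; python3 -c "
from h import *
t=1.6
dt(-32,115-155*np.cos(t),150+155*np.sin(t))"
```

```text
tcp_pos: [0.5538, 0.1269, 0.3304]
ee_rot: [[0.974, -0.11, 0.2], [-0.228, -0.493, 0.84], [0.006, -0.863, -0.505]]
wrist_force: [3.7, -3.0, 4.4]
gripper_width: 0.101
gripper_force: 30.0
t 49.9 -> [-0.7  0.7 -1.3] [ 0.005 -0.006  0.004] tcp [0.553 0.126 0.33 ] [  0.   14.7  -2.  -63.1 -70.3  98.6]
```

```bash
python3 -m pendant '[[[0,-2,4],[0,0,0]],[[0,-5.5,11],[0,0,0]],[[0,-9,20],[0,0,0]],[[0,-12,28.5],[0,0,0]],[[0,-14,36],[0,0,0]],[[0,-15.5,43.5],[0,0,0]],[[0,-16.5,48],[0,0,0]],[[0,-16.5,48],[0,0,0]]]'|grep -A4 -E "pos" ; python3 -c "
from h import *
t=1.93
dt(-32,115-155*np.cos(t),150+155*np.sin(t))
s=cap('scene')
for th in np.arange(1.5,2.05,.05): print(round(th,2),*bars(s,th),end=' | ')"
```

```text
tcp_pos: [0.5651, 0.1756, 0.3203]
ee_rot: [[0.974, -0.11, 0.2], [-0.228, -0.491, 0.84], [0.006, -0.864, -0.504]]
wrist_force: [5.9, 0.7, 5.2]
gripper_width: 0.091
gripper_force: 30.1
t 50.6 -> [-0.8  0.5 -1.5] [ 0.004 -0.006  0.003] tcp [0.564 0.174 0.321] [  5.1  15.9  -1.7 -64.1 -65.6  97.2]
1.5 89.0 59.0 | 1.55 98.0 73.0 | 1.6 101.0 66.0 | 1.65 94.0 59.0 | 1.7 96.0 44.0 | 1.75 89.0 32.0 | 1.8 86.0 46.0 | 1.85 54.0 65.0 | 1.9 50.0 56.0 | 1.95 66.0 56.0 | 2.0 80.0 24.0 |
```

```bash
python3 -m pendant '[[[0,0,0],[0,0,0]],[[0,0,0],[0,0,0]],[[0,0,0],[0,0,0]],[[0,0,0],[0,0,0]],[[0,0,0],[0,0,0]]]' 0.6|grep -A4 -E "pos"; python3 -m pendant '[[[0,0,-8],[0,0,0]],[[0,0,-20],[0,0,0]],[[0,0,-35],[0,0,0]],[[0,0,-55],[0,0,0]],[[0,0,-75],[0,0,0]],[[0,0,-100],[0,0,0]],[[0,0,-130],[0,0,0]],[[0,-10,-160],[0,0,0]],[[0,-20,-180],[0,0,0]],[[0,-20,-190],[0,0,0]]]'|grep -A4 -E "pos"
python3 - <<'E'
from h import *
s=cap('scene');c=cap('top')
for th in np.arange(1.5,2.1,.1): print(round(th,2),*bars(s,th),end=' | ')
# compare with the parked picture and known stack
f=s['frame'].max(2); u,v=proj(s,own(0,242-115+115,218)).round().astype(int)
p=cv2.resize(cv2.imread('pics/scene0.png')[:,:,::-1],(512,384),interpolation=cv2.INTER_AREA)
df=cv2.absdiff(p,s['frame']).max(2); m=(cv2.GaussianBlur(df,(0,0),1.5)>40).astype(np.uint8)
n,l,st,ce=cv2.connectedComponentsWithStats(m)
for i in range(1,n):
    if st[i,4]>25: print(st[i])
o=circles(c,[proj(c,own(0,0,87))],.087,.033); print('top rim',o,se)
E
```

```text
tcp_pos: [0.5636, 0.1738, 0.3185]
ee_rot: [[0.974, -0.113, 0.197], [-0.227, -0.494, 0.839], [0.002, -0.862, -0.507]]
wrist_force: [1.0, -0.7, -0.4]
gripper_width: 0.464
gripper_force: 0.0
tcp_pos: [0.5284, 0.0221, 0.4359]
ee_rot: [[0.973, -0.108, 0.203], [-0.23, -0.495, 0.838], [0.01, -0.862, -0.507]]
wrist_force: [0.4, -0.6, -0.6]
gripper_width: 0.601
gripper_force: 0.0
1.5 102.0 98.0 | 1.6 133.0 79.0 | 1.7 117.0 95.0 | 1.8 109.0 48.0 | 1.9 78.0 46.0 | 2.0 60.0 65.0 | 2.1 78.0 16.0 | [  47    0   45  199 3854]
[141   0  55  24 893]
[  85   14  172  147 8075]
[249  24  16  17 154]
[260  60   7   8  43]
[ 139   82  131  103 3901]
[121 171   7   7  28]
[  76  177  182  151 8376]
[238 200  18  13 132]
[244 212  13   6  69]
[245 221  11   7  61]
[110 284  31  34 819]
[194 284  10   8  61]
top rim [(array([0.6135, 0.0839]), 0.0331, (249.8, 184.5))] [0.567 0.045]
```

The head region shows no difference from the starting picture, so the head is parked. I do a last numeric check of the stack against its earlier look, and of the bystanders in the top view.

```bash
python3 -m pendant '[[[-20,0,-40],[0,0,0]],[[-50,0,-80],[0,0,0]],[[-80,0,-120],[0,0,0]],[[-110,0,-160],[0,0,0]],[[-130,0,-190],[0,0,0]],[[-140,0,-200],[0,0,0]],[[-140,0,-200],[0,0,0]]]'|grep pos
python3 - <<'E'
from h import *
s=cap('scene');c=cap('top')
a=cv2.imread('pics/t8.png')[:,400:,::-1]; b=cv2.resize(s['frame'][110:250,195:335],(400,400),interpolation=cv2.INTER_CUBIC)
m=(cv2.GaussianBlur(cv2.absdiff(a,b).max(2),(0,0),4)>30).astype(np.uint8)
n,l,st,ce=cv2.connectedComponentsWithStats(m); print('scene vs t8 (stack 530-590,255-345 less 400):',[list(x) for x in st[1:] if x[4]>60])
o=circles(c,[proj(c,own(0,0,87))],.087,.033); print('top rim',o,proj(c,own(0,0,87)))
p=cv2.resize(cv2.imread('pics/top0.png')[:,:,::-1],(512,384),interpolation=cv2.INTER_AREA)
m=(cv2.GaussianBlur(cv2.absdiff(p,c['frame']).max(2),(0,0),1.5)>40).astype(np.uint8)
n,l,st,ce=cv2.connectedComponentsWithStats(m); print([list(x) for x in st[1:] if x[4]>25])
print(r.sense()['tcp_pos'])
E
```

```text
tcp_pos: [0.3518, -0.1123, 0.5334]
scene vs t8 (stack 530-590,255-345 less 400): [[np.int32(0), np.int32(0), np.int32(137), np.int32(165), np.int32(15999)], [np.int32(0), np.int32(309), np.int32(31), np.int32(48), np.int32(1143)], [np.int32(0), np.int32(356), np.int32(160), np.int32(44), np.int32(4773)]]
top rim [(array([0.5649, 0.0438]), 0.034, (263.3, 200.2))] [262.90864952 199.49476572]
[[np.int32(336), np.int32(162), np.int32(22), np.int32(21), np.int32(360)], [np.int32(252), np.int32(190), np.int32(26), np.int32(22), np.int32(379)], [np.int32(332), np.int32(191), np.int32(22), np.int32(21), np.int32(337)], [np.int32(294), np.int32(194), np.int32(22), np.int32(21), np.int32(321)], [np.int32(89), np.int32(232), np.int32(423), np.int32(152), np.int32(24755)], [np.int32(0), np.int32(291), np.int32(94), np.int32(93), np.int32(4323)], [np.int32(287), np.int32(370), np.int32(22), np.int32(14), np.int32(115)], [np.int32(270), np.int32(379), np.int32(11), np.int32(5), np.int32(37)]]
[ 0.35290444 -0.11151406  0.53243664]
```

The stack and head are unchanged. In the top view, the only differences are the removed covers, the stack and the robot with its shadow.

```bash
python3 -c "
from station import r
print(r.finish_job())"
```

```text
the job is handed in; nothing more can be done
None
```

The job is handed in: all four covers are nested upright on the seat, the plunger was pressed to the top cover's floor, held for over a second and sprang back up, and the head is back on its parked stop with nothing else seen to have moved.

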